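# Index the fish support to its next hole and hold the pin home

## Task

Set up the bench support for the papier-mache fish: press the blue saddle down until it is fully seated in its socket on the yellow carriage, then pull up the red lock knob, slide the carriage one hole along the rail towards the fish and let the pin into that hole. The knob will not stay fully in by itself, so finish while still holding it pressed fully home: do not let go at the end. Leave the fish, the tub, the tape dispenser and the brush where they are.

Things in the scene. Friction and masses are not known exactly. Their poses are not given: they have to be found in the camera images.
- rail: aluminium bar 340 mm long (along its y) and 40 x 40 mm, fixed to the bench on two blue feet; origin on the bench surface under the bar's middle, z up, top of the bar 60 mm above the bench; blue end stops 64 mm high at y = +-176 mm. Its top has a row of 12 mm square holes 40 mm apart along y (at y = 0, +-40, +-80, +-120 mm)
- slide (a joint): position (m) of the yellow carriage (sleeve 60 x 140 mm, top 72 mm above the bench) along the rail's +y; 0 is the hole it is locked in at the start, +0.04 the next hole towards the rail's +y end, -0.04 the next towards its -y end; free travel +-0.085 with 2.5 N of friction, and about 1.5 mm of play when locked. Knob and saddle ride on the carriage
- plunger (a joint): height (m) of the lock pin: 0 = fully home in a hole, 0.011 and above = pin clear of the holes, 0.020 = top stop. Spring of 1000 N/m centred at 0.005: left alone over a hole the pin stays partly in at 0.005; holding it home takes 5 N downward, lifting it clear takes 6 N and more upward. Between holes the pin rides on the bar at 0.011
- knob: red upright cylinder 26 mm in diameter and 30 mm tall on top of the lock pin, gripped from above; origin at the centre of its underside, 84 mm above the bench when home (12 mm above the carriage's top, a bush 22 mm wide and 8 mm high stands under it), 89 mm when left alone; at rail x = 0, 40 mm on the -y side of the carriage's middle
- knob_top (a point): centre of the red knob's flat top
- saddle (a joint): how far (m) the blue saddle stands proud of its seat: 0 = fully seated, starts 6 to 12 mm proud, held by about 6 N of friction; moves straight down
- saddle_top (a point): centre of the black rubber pad (62 x 40 mm, flat, between two 7 mm lips at its rail-x ends) on the blue saddle, which is 80 mm long along rail x and 44 mm wide; 97 mm above the bench when seated; at rail x = 0, 40 mm on the +y side of the carriage's middle. Press here
- fish: cream papier-mache fish with orange fins on a wooden stand, loose, about 180 mm long (along its x) and 120 mm high, stands off one end of the rail; origin under the centre of its stand
- tub: white glue tub with a blue lid, loose, 84 mm in diameter, 110 mm high, stands off the other end of the rail; origin under its centre
- dispenser: blue tape dispenser, loose, 55 x 120 mm, 75 mm high, beyond the rail; origin under its centre
- brush: paint brush, loose, 190 mm long (along its x), lying between the robot and the rail; origin under its middle
Things that resemble listed ones, but are neither listed nor needed, are in the scene too. Of the things that look like the fish, take the one that is farthest to the robot's right at the start.

How it is judged:
By the outcome, as a careful person would: the job done as asked, in the order asked, and still so for the second after the job is handed in, while the arm keeps its last pose, push and grip.
It also fails if it takes over 45 s, if anything falls off the work surface, if the arm or the gripper's body presses on something with over 40 N, if the wrist force passes 120 N, or if a joint passes its speed limit or range.

## Robot

A 6-joint arm with a two-finger parallel gripper is mounted at the origin on the work surface. World frame = base frame: x ahead of the robot, y to its left, z up, the work surface at z = 0. Lengths are in m, angles in degrees, forces in N, time in s.
With the tool pointing down it reaches from about 0.3 to 0.75 m from the base axis. Payload 8.5 kg.
Tool frame: the origin (TCP) lies midway between the tips of the shut fingers; the grasp point (between the pads) lies 19 mm behind it (env.tcp_to_grasp is the z of the grasp point in the tool frame, in m); z points along the fingers, y is the line along which they close (so a half turn about z gives the same grasp; the last joint's range is limited). The gripper opens to 85 mm and grips with 20 to 120 N. Pads are 22 mm wide; open, the fingers measure 114 mm over their backs; the gripper's body (76 mm by 85 mm) begins 54 mm behind the grasp point. The pads swing forward as they close: fully open they stand 13 mm farther back than shut.
Start: joints at [-86.247, 21.807, 74.336, -0, 83.858, -12.336], TCP at [0.152, -0.528, 0.231] pointing down, gripper open.
Joint ranges: [-178.18, 178.18], [-50.72, 133.34], [12.68, 142.11], [-81.47, 261.47], [9.98, 163.14], [-165.26, 165.26]. Speed limits (degrees/s): [136.94, 136.94, 180, 180, 180, 180].

## Interface

Orientations are given as a 3x3 rotation matrix whose columns are the frame's x, y, z axes.
In Python, from rig import env, imaging, job, models gives the robot as it stands. The module is installed in compiled form; this text tells all that it offers.
- The arm moves only by the tool jog_arm, never from a script. Its argument "plan" is text: rows parted by semicolons, each of 7 numbers parted by spaces: the turn, a rotation vector about the tool's x, y, z in degrees, then the shift along the tool's x, y, z in cm, then the closure in counts, from 0 (fully open) to 255 (shut). In form: rx ry rz x y z claw; .... A call has 1 to 10 rows; each row shifts and turns the commanded pose from where the row before left it, along the tool's axes as they then stand; what a row does not reach is not made up. A row lasts 1/12 s, in which the tool goes at most 41.7 mm and 7.16 degrees, less where a joint would pass 70% of its speed; a pose out of reach is approached as far as the arm can. A call with a gripper value outside its range is refused whole. The fingers move at their own pace and stop on an object; "grip_force" is the grip in N (left out, the last holds). Time passes only in rows, so rows that do not move let the fingers close. It gives the time, the measured TCP pose, the force, the opening and the grip force at its end, in the units of the state.
- env.observe(): the state, without advancing time (a new reading comes with each control period).
- imaging.get_image(name): name is "side" or "top" or "wrist"; returns a dict with "pixels" (400x640x3 uint8, red, green, blue), "depth" (400x640 float32, m along the optical axis (not along the pixel's ray), 0 where there is no reading), "fov_y" (degrees; the focal length in pixels is half the picture's height over the tangent of half this angle, whatever the lens; pixels are square), "cx", "cy" (the principal point, pixels), "world_from_camera" (4x4, takes a point from camera to world coordinates). Camera axes: x right, y down, z forward; pixel columns grow to the right and rows downward; lengths in m; the calibration is good to about 2 mm. A picture is of the moment at which its call begins.
- job.close_job(): hands the job in; it is judged then, once.
Trained networks look in the newest picture that a camera, given by its name, has taken for a name from the list of things; names that differ only in an ending like _2 or _b are one class to them, and where a whole thing is asked for, a point or a joint stands for the part that bears it (a point fixed in the world has none). Each returns a list of dicts, best first, with "confidence" (0 to 1); they miss things now and then, are a little off and sometimes report something else, mostly with a low value. They report only what shows in the picture. A call takes as long as a camera call. They do not tell look-alikes from the thing itself.
- models.outline_of(camera, query): "region" (400x640 bool, what is visible of it) and "bbox" ([centre column, centre row, width, height] in pixels, round what is visible of it).
- models.tip_of(camera, query): "at" ([column, row] in pixels: a listed point, or the origin of a listed thing).
The state is a dict: "time_s": time; "q": joint angles; "qvel": joint speeds; "joint_efforts": joint torques, N m; "position": TCP position; "tool_rot": TCP orientation; "ft_force": force on the tool from outside, world axes, zero at the start; "wrist_torque": the same for the moment, N m; "grip_width": finger opening in m; "gripper_force": force on a finger pad.
Only numpy, scipy, OpenCV 4.12 (cv2) and the standard library are available. Lean on these libraries where they do the work, as an engineer would, in place of code of your own. Each camera call takes 0.05 s, during which the arm holds its last target. There are 200 camera calls.

## Working session

There is one attempt and no reset: what is moved stays moved. The work goes in short steps, Python scripts to look and compute and a tool call to move; the robot and the scene stay as the last step left them, time stands still between calls to the robot, and variables do not carry over. Pictures are saved under pics/ and viewed, at most 10 in all, crops included, and the job is handed in when it is done.

Besides the shell and the picture viewer there is one more tool, called after "Call:" in YAML: its name, and indented under it one key for each argument. jog_arm: Moves the arm, as the interface text tells. Its arguments: {"type":"object","properties":{"plan":{"type":"string"},"grip_force":{"type":"number"}},"required":["plan"]}

```bash
mkdir -p pics
cat > h.py <<'E'
import numpy as np, cv2
from rig import env, imaging, job, models
def pt(im,c,r,d=None):
    f=200/np.tan(np.radians(im['fov_y']/2))
    c0,r0=int(round(c)),int(round(r))
    if d is None:
        w=im['depth'][max(r0-2,0):r0+3,max(c0-2,0):c0+3]; w=w[w>0]; d=np.median(w) if w.size else np.nan
    p=im['world_from_camera']@np.array([(c-im['cx'])/f*d,(r-im['cy'])/f*d,d,1]); return p[:3]
def ptz(im,c,r,z):
    a=pt(im,c,r,.5);b=pt(im,c,r,1.); return a+(b-a)*(z-a[2])/(b[2]-a[2])
def save(im,n,crop=None):
    p=im['pixels'][:,:,::-1]
    if crop: a,b,c,d=crop; p=cv2.resize(p[b:d,a:c],None,fx=3,fy=3)
    cv2.imwrite('pics/'+n,p)
def ask(cam,im,qs,tip=True):
    for q in qs:
        for o in (models.tip_of(cam,q) if tip else models.outline_of(cam,q))[:5]:
            a=o['at'] if tip else o['bbox'][:2]
            print(cam,q,round(o['confidence'],2),np.round(a,1),np.round(pt(im,*a),3))
E
python3 - <<'E'
from h import *
a=imaging.get_image('top'); save(a,'t1.png')
ask('top',a,['knob_top','saddle_top'])
ask('top',a,['rail','fish','knob','saddle','tub','dispenser','brush'],False)
b=imaging.get_image('side'); save(b,'s1.png')
ask('side',b,['knob_top','saddle_top']); ask('side',b,['fish','knob','saddle'],False)
s=env.observe();print(s['time_s'],s['tool_rot'],s['position'],s['ft_force'],env.tcp_to_grasp)
cv2.imwrite('pics/both1.png',np.vstack([a['pixels'],b['pixels']])[:,:,::-1][::1])
E
```

```text
top knob_top 0.55 [351.2 228. ] [ 0.526 -0.007  0.119]
top saddle_top 0.55 [322.6 218.1] [0.553 0.07  0.107]
top rail 0.56 [335.7 228.4] [0.528 0.033 0.072]
top fish 0.91 [179.1 272.4] [0.404 0.452 0.095]
top fish 0.86 [233.4 182.7] [0.648 0.316 0.102]
top knob 0.54 [437.4 267.4] [ 0.425 -0.236  0.11 ]
top saddle 0.82 [322.  219.2] [0.55  0.071 0.107]
top tub 0.95 [438.1 265.5] [ 0.43  -0.238  0.111]
top tub 0.55 [352.6 228.3] [ 0.525 -0.01   0.118]
top dispenser 0.89 [356.9 171.9] [ 0.701 -0.031  0.021]
top dispenser 0.53 [230.1 184.9] [0.639 0.321 0.117]
top brush 0.93 [309.5 260.4] [0.439 0.106 0.021]
side knob_top 0.67 [354.3 174.7] [0.521 0.003 0.117]
side saddle_top 0.72 [347.6 207.9] [0.536 0.102 0.063]
side saddle_top 0.69 [344.1 187.6] [0.549 0.065 0.108]
side fish 0.65 [298.4 261.8] [0.643 0.355 0.077]
side fish 0.55 [403.1 313.7] [0.417 0.501 0.094]
side knob 0.49 [355.  179.2] [0.518 0.006 0.104]
side saddle 0.55 [347.5 190.9] [0.539 0.082 0.108]
0.8 [[ 9.60820161e-01  2.77172536e-01  5.52264957e-05]
 [ 2.77172537e-01 -9.60820163e-01 -1.43245435e-05]
 [ 4.90923605e-05  2.90705781e-05 -9.99999998e-01]] [ 0.15244699 -0.52844012  0.23132802] [0.17045798 0.26541734 0.62352264] -0.0187
```

View pics/t1.png

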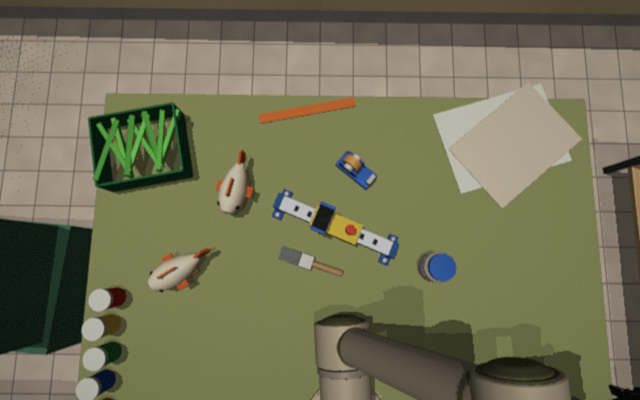

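View pics/s1.png

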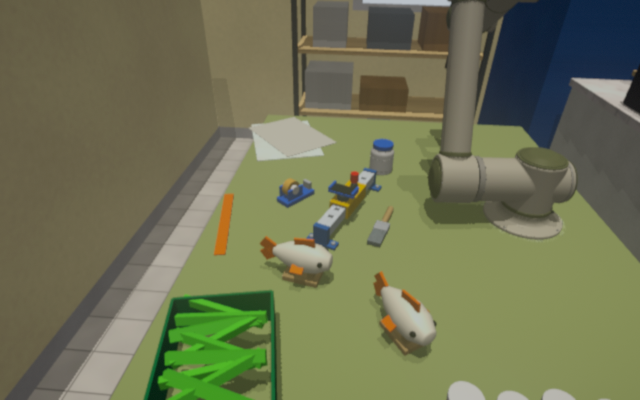

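The top view shows two look-alike fish: (233,183) at y = 0.32 and (179,272) at y = 0.45. The right-most is (233,183), off the rail's +y (saddle) end. The saddle is at (323,218), the knob at (351,229), and the tub at (438,266) is off the other end. So the slide goes +0.04. I'll check this in a crop and set out.

Run:
```python
from h import *
p=cv2.imread('pics/t1.png'); cv2.imwrite('pics/c1.png',cv2.resize(p[145:285,205:470],None,fx=3,fy=3,interpolation=cv2.INTER_CUBIC))
```

```text
(no output)
```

View pics/c1.png

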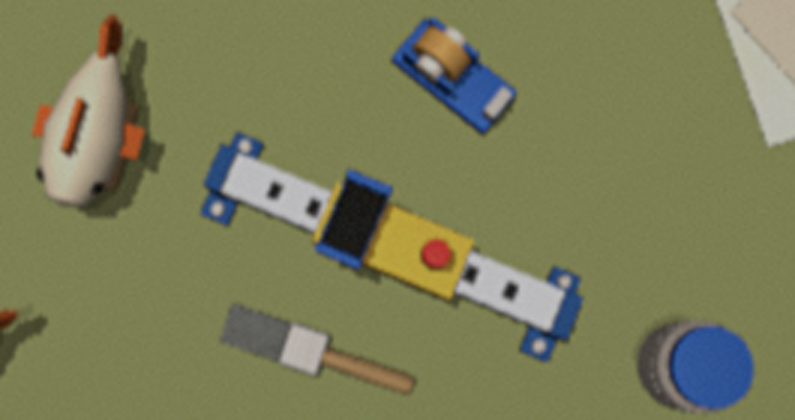

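Call:
jog_arm:
  plan: "0 0 0 2.64 -2.15 0 0;0 0 0 2.64 -2.15 0 0;0 0 0 2.64 -2.15 0 0;0 0 0 2.64 -2.15 0 0;0 0 0 2.64 -2.15 0 0;0 0 0 2.64 -2.15 0 0;0 0 0 2.64 -2.15 0 0;0 0 0 2.64 -2.15 0 0;0 0 0 2.64 -2.15 0 0;0 0 0 2.64 -2.15 0 0"

```text
time_s: 1.63
position: [0.3471, -0.2472, 0.2315]
tool_rot: [[0.961, 0.277, 0.0], [0.277, -0.961, -0.0], [0.0, 0.0, -1.0]]
ft_force: [0.4, -0.0, -0.3]
grip_width: 0.0854
gripper_force: 0.0
```

Call:
jog_arm:
  plan: "0 0 0 2.64 -2.15 0 0;0 0 0 2.64 -2.15 0 0;0 0 0 2.64 -2.15 0 0;0 0 0 2.64 -2.15 0 0;0 0 0 2.64 -2.15 0 0;0 0 0 2.64 -2.15 0 0;0 0 0 2.64 -2.15 0 0;0 0 0 2.64 -2.15 0 0;0 0 0 2.64 -2.15 0 0;0 0 0 2.64 -2.15 0 0"

```text
time_s: 2.47
position: [0.5413, 0.0328, 0.2314]
tool_rot: [[0.961, 0.277, 0.0], [0.277, -0.961, -0.0], [0.0, 0.0, -1.0]]
ft_force: [0.3, -0.6, -0.5]
grip_width: 0.0853
gripper_force: 0.0
```

Call:
jog_arm:
  plan: "0 0 -7 0 0 0 255;0 0 -7 0 0 0 255;0 0 -7 0 0 0 255;0 0 -7 0 0 0 255;0 0 -7 0 0 0 255;0 0 -7 0 0 0 255;0 0 -7 0 0 0 255;0 0 -7 0 0 0 255;0 0 0 0 0 0 255;0 0 0 0 0 0 255"

```text
time_s: 3.3
position: [0.5406, 0.031, 0.2313]
tool_rot: [[0.311, 0.95, 0.0], [0.95, -0.311, -0.0], [0.0, 0.0, -1.0]]
ft_force: [0.1, 0.1, 0.1]
grip_width: 0.0002
gripper_force: 0.0
```

Run:
```python
from h import *
a=imaging.get_image('wrist'); save(a,'w1.png')
ask('wrist',a,['knob_top','saddle_top']); ask('wrist',a,['knob','saddle'],False)
s=env.observe();print(s['time_s'],s['tool_rot'].round(4) if hasattr(s['tool_rot'],'round') else s['tool_rot'],s['position'],s['ft_force'],s['q'])
```

```text
wrist knob_top 0.82 [314.2 235.2] [ 0.526 -0.006  0.119]
wrist saddle_top 0.8 [318.4 153.3] [0.554 0.068 0.107]
wrist knob 0.56 [313.2 230.7] [ 0.526 -0.002  0.119]
wrist saddle 0.63 [319.5 153.3] [0.555 0.067 0.107]
3.55 [[ 0.3091  0.951   0.    ]
 [ 0.951  -0.3091  0.    ]
 [ 0.      0.     -1.    ]] [0.54056873 0.03101732 0.23133411] [ 0.01532734  0.1330163  -1.21298649] [-9.24953826e+00  2.09468526e+01  7.56927963e+01  4.76258732e-04
  8.33598088e+01  8.75468395e+00]
```

View pics/w1.png

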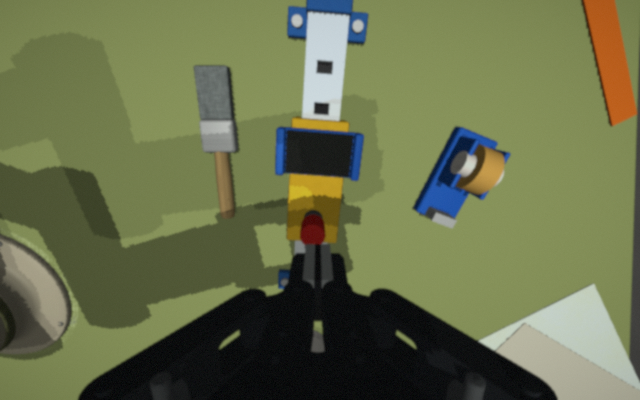

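The wrist view shows the saddle pad at (318,153) with a surface height of 0.107, so about 10 mm proud. The knob is at (314,232), and the rail runs up the picture, tilted about 4° from the tool's x. Holes show at (324,67) and (321,108).

Run:
```python
from h import *
a=imaging.get_image('wrist')
f=200/np.tan(np.radians(a['fov_y']/2)); v,u=np.mgrid[0:400,0:640]; d=a['depth']
P=np.stack([(u-a['cx'])/f*d,(v-a['cy'])/f*d,d,np.ones_like(d)],-1)@a['world_from_camera'].T
z=P[...,2]
px=a['pixels'].astype(int); m=(abs(z-.06)<.004)&(v<122)&(v>12)&(u>290)&(u<365)&(px.min(-1)>120)
q=P[m][:,:2].astype(float); c=q.mean(0); w=np.linalg.svd(q-c,full_matrices=False)[2][0]; w*=np.sign(w[1]); n=np.array([w[1],-w[0]])
print('rail',c,w,np.degrees(np.arctan2(w[1],w[0])),m.sum())
for k,p in dict(h1=ptz(a,324,67,.06),h2=ptz(a,321,108,.06)).items(): print(k,p,(p[:2]-c)@n,(p[:2]-c)@w)
S=P[140:167,300:340].reshape(-1,4)[:,:3]; print('pad z',np.median(S[:,2]),S[:,2].std())
r=(px[...,0]>100)&(px[...,1]<50)&(z>.112)&(z<.125)&(abs(u-314)<25)&(v>200)&(v<260)
print('knob top',P[r].mean(0),r.sum())
for p in ([.553,.069],[.526,-.006]):print((np.array(p)-c)@n,(np.array(p)-c)@w)
R=np.array(env.observe()['tool_rot']);pos=np.array(env.observe()['position'])
for p in ([.553,.069,.107],[.526,-.006,.119]):print('tool cm',R.T@(np.array(p)-pos)*100)
```

```text
rail [0.58588174 0.14401017] [0.3853096  0.92278736] 67.3370380776031 3819
h1 [0.58441732 0.14185464 0.06      ] -0.0005208022711884295 -0.002553345017141219
h2 [0.56947831 0.105231   0.06      ] -0.00019489205389788648 -0.04210532222491384
pad z 0.10689073144331046 0.021484142248123853
knob top [nan nan nan nan] 0
-0.0014407159946879383 -0.0818880819397664
0.002542245239377447 -0.16150049315691228
tool cm [3.99362352e+00 1.11003592e-02 1.24322071e+01]
tool cm [-3.97351315 -0.24173095 11.23186985]<stdin>:12: RuntimeWarning: Mean of empty slice.
  ret = um.true_divide(
```

Call:
jog_arm:
  plan: "0 0 0 1.99 0.08 2 255;0 0 0 1.99 0.07 2 255;0 0 4 0 0 2 255;0 0 0 0 0 2 255;0 0 0 0 0 2 255;0 0 0 0 0 1 255;0 0 0 0 0 0 255"

```text
time_s: 4.18
position: [0.5533, 0.0685, 0.1194]
tool_rot: [[0.374, 0.928, -0.004], [0.928, -0.374, 0.0], [-0.001, -0.004, -1.0]]
ft_force: [0.2, -0.1, 0.5]
grip_width: 0.0002
gripper_force: 0.0
```

Call:
jog_arm:
  plan: "0 0 0 0 0 0.4 255;0 0 0 0 0 0.4 255;0 0 0 0 0 0.3 255;0 0 0 0 0 0.2 255;0 0 0 0 0 0 255"

```text
time_s: 4.6
position: [0.5542, 0.0684, 0.1083]
tool_rot: [[0.373, 0.928, 0.0], [0.928, -0.373, 0.0], [0.0, 0.0, -1.0]]
ft_force: [0.5, -0.1, -0.1]
grip_width: 0.0003
gripper_force: 0.0
```

Call:
jog_arm:
  plan: "0 0 0 0 0 0.25 255;0 0 0 0 0 0.25 255;0 0 0 0 0 0.2 255;0 0 0 0 0 0 255"

```text
time_s: 4.93
position: [0.5545, 0.0684, 0.1015]
tool_rot: [[0.373, 0.928, 0.001], [0.928, -0.373, -0.0], [0.0, 0.001, -1.0]]
ft_force: [1.3, -0.2, 1.7]
grip_width: -0.0002
gripper_force: 0.7
```

Call:
jog_arm:
  plan: "0 0 0 0 0 0.15 255;0 0 0 0 0 0.15 255;0 0 0 0 0 0 255;0 0 0 0 0 0 255"

```text
time_s: 5.27
position: [0.5545, 0.0684, 0.0985]
tool_rot: [[0.373, 0.928, 0.001], [0.928, -0.373, -0.0], [0.0, 0.001, -1.0]]
ft_force: [1.4, 0.3, 3.5]
grip_width: -0.0
gripper_force: 1.5
```

Call:
jog_arm:
  plan: "0 0 0 0 0 0.1 255;0 0 0 0 0 0.1 255;0 0 0 0 0 0 255"

```text
time_s: 5.52
position: [0.5546, 0.0684, 0.097]
tool_rot: [[0.373, 0.928, 0.001], [0.928, -0.373, -0.0], [0.0, 0.001, -1.0]]
ft_force: [-0.9, 0.0, 8.6]
grip_width: 0.0001
gripper_force: 4.0
```

Call:
jog_arm:
  plan: "0 0 0 0 0 0.05 255;0 0 0 0 0 0.05 255;0 0 0 0 0 0 255"

```text
time_s: 5.77
position: [0.5546, 0.0684, 0.0969]
tool_rot: [[0.373, 0.928, 0.002], [0.928, -0.373, -0.0], [0.0, 0.002, -1.0]]
ft_force: [-3.5, -0.5, 15.3]
grip_width: -0.0001
gripper_force: 8.0
```

Call:
jog_arm:
  plan: "0 0 0 0 0 0.1 255;0 0 0 0 0 0 255;0 0 0 0 0 0 255"

```text
time_s: 6.02
position: [0.5547, 0.0685, 0.0968]
tool_rot: [[0.373, 0.928, 0.003], [0.928, -0.373, -0.0], [0.001, 0.003, -1.0]]
ft_force: [-4.3, -0.6, 22.9]
grip_width: 0.0002
gripper_force: 11.7
```

Call:
jog_arm:
  plan: "0 0 0 0 0 -1 255;0 0 0 0 0 -2 255;0 0 0 0 0 -3.5 255;0 0 0 -2.67 0 -3 50;0 0 0 -2.67 0 0 50;0 0 0 0 0 0 50;0 0 0 0 0 0 50"

```text
time_s: 6.6
position: [0.5338, 0.0182, 0.1893]
tool_rot: [[0.375, 0.927, -0.001], [0.927, -0.375, 0.0], [-0.0, -0.001, -1.0]]
ft_force: [-0.2, 0.2, 0.5]
grip_width: 0.0482
gripper_force: 0.0
```

Run:
```python
from h import *
a=imaging.get_image('wrist'); save(a,'w2.png')
ask('wrist',a,['knob_top','saddle_top'])
t=imaging.get_image('side'); ask('side',t,['knob_top','saddle_top'])
t=imaging.get_image('top'); ask('top',t,['knob_top','saddle_top'])
s=env.observe();print(s['time_s'],s['position'],s['grip_width'],s['ft_force'])
```

```text
wrist knob_top 0.67 [316.4 241.6] [ 0.524 -0.006  0.119]
wrist saddle_top 0.86 [315.9 142.6] [0.553 0.067 0.097]
side knob_top 0.67 [354.7 174. ] [0.52  0.002 0.119]
side saddle_top 0.73 [344.6 190.8] [0.547 0.066 0.098]
top saddle_top 0.49 [325.4 215.8] [0.517 0.066 0.48 ]
7.05 [0.53435448 0.01926902 0.18908756] 0.06871359797351574 [ 0.28033156 -0.64616432  0.21410427]
```

View pics/w2.png

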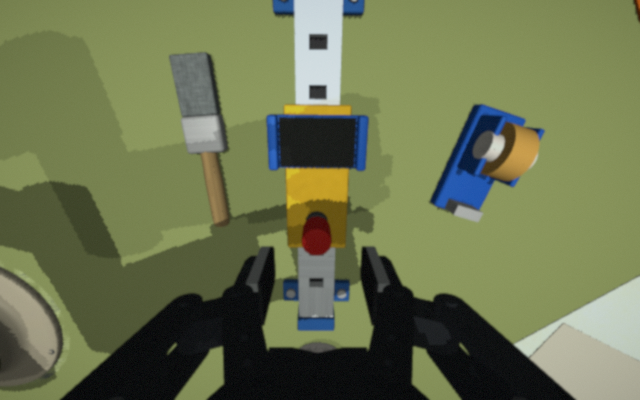

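The saddle reads 0.097 high, so it's seated. The knob is at (316,235) between the open fingers' line, and the rail is parallel to the tool's x. Going down over the knob.

Call:
jog_arm:
  plan: "0 0 0 -1.35 0 0 50;0 0 0 -1.34 0 0 50;0 0 0 0 0 2.5 50;0 0 0 0 0 2.5 50;0 0 0 0 0 2.5 50;0 0 0 0 0 1.5 50;0 0 0 0 0 0.8 50;0 0 0 0 0 0 50"

```text
time_s: 7.72
position: [0.5237, -0.0058, 0.09]
tool_rot: [[0.373, 0.928, -0.003], [0.928, -0.373, 0.001], [-0.0, -0.003, -1.0]]
ft_force: [-0.7, -0.5, 0.7]
grip_width: 0.0688
gripper_force: 0.0
```

Call:
jog_arm:
  plan: "0 0 0 0 0 0 255;0 0 0 0 0 0 255;0 0 0 0 0 0 255;0 0 0 0 0 0 255;0 0 0 0 0 0 255;0 0 0 0 0 0 255"
  grip_force: 50

```text
time_s: 8.22
position: [0.5232, -0.0055, 0.0916]
tool_rot: [[0.373, 0.928, -0.002], [0.928, -0.373, 0.001], [-0.0, -0.002, -1.0]]
ft_force: [-5.3, 2.2, 1.8]
grip_width: 0.0244
gripper_force: 49.1
```

Call:
jog_arm:
  plan: "0 0 0 0 -0.05 -0.3 255;0 0 0 0 0 -0.3 255;0 0 0 0 0 -0.3 255;0 0 0 0 0 -0.2 255;0 0 0 0 0 0 255;0 0 0 0 0 0 255"

```text
time_s: 8.72
position: [0.5231, -0.0055, 0.1019]
tool_rot: [[0.373, 0.928, -0.002], [0.928, -0.373, 0.001], [0.0, -0.002, -1.0]]
ft_force: [-4.1, 3.4, -7.7]
grip_width: 0.0241
gripper_force: 49.6
```

Call:
jog_arm:
  plan: "0 0 0 0.5 0 0 255;0 0 0 0.5 0 0 255;0 0 0 0.5 0 0 255;0 0 0 0.5 0 0 255;0 0 0 0.5 0 0 255;0 0 0 0.5 0 0 255;0 0 0 0.5 0 0 255;0 0 0 0.5 0 0 255;0 0 0 0 0 0 255;0 0 0 0 0 0 255"

```text
time_s: 9.55
position: [0.5386, 0.032, 0.1021]
tool_rot: [[0.373, 0.928, -0.0], [0.928, -0.373, 0.001], [0.001, -0.001, -1.0]]
ft_force: [-3.4, 4.1, -9.6]
grip_width: 0.0243
gripper_force: 49.5
```

Run:
```python
from h import *
a=imaging.get_image('wrist'); save(a,'w3.png'); ask('wrist',a,['knob_top','saddle_top'])
t=imaging.get_image('side'); ask('side',t,['knob_top','saddle_top'])
s=env.observe();print(s['time_s'],s['position'],s['ft_force'])
```

```text
wrist knob_top 0.86 [317.2 286.8] [0.539 0.03  0.128]
wrist saddle_top 0.93 [321.7 111.3] [0.571 0.104 0.098]
side knob_top 0.53 [349.9 176. ] [0.535 0.035 0.13 ]
side saddle_top 0.57 [334.3 197.8] [0.575 0.108 0.099]
9.85 [0.53852294 0.03170631 0.10213788] [-3.8839898   4.98890833 -9.83101743]
```

View pics/w3.png

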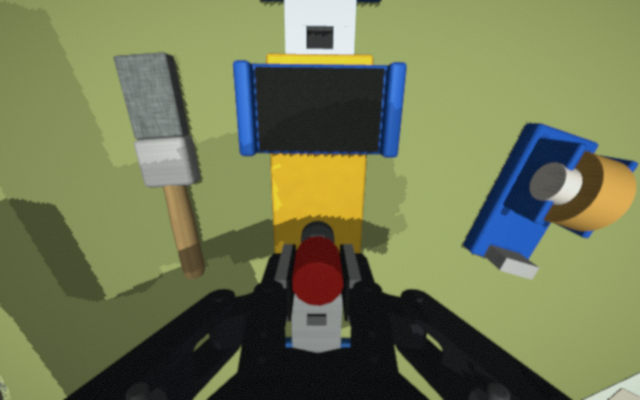

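The carriage has moved 40 mm, with the saddle at (320,110) and the knob at (317,270) held between the pads. Now lowering the pin.

Call:
jog_arm:
  plan: "0 0 0 0 0 0.2 255;0 0 0 0 0 0.2 255;0 0 0 0 0 0.2 255;0 0 0 0 0 0.2 255;0 0 0 0 0 0 255"

```text
time_s: 10.27
position: [0.5386, 0.0317, 0.0947]
tool_rot: [[0.373, 0.928, 0.0], [0.928, -0.373, 0.001], [0.001, -0.0, -1.0]]
ft_force: [-6.3, 4.3, -2.8]
grip_width: 0.0242
gripper_force: 50.2
```

Call:
jog_arm:
  plan: "0 0 0 0 0 0.2 255;0 0 0 0 0 0.2 255;0 0 0 0 0 0.2 255;0 0 0 0 0 0.1 255;0 0 0 0 0 0 255;0 0 0 0 0 0 255"

```text
time_s: 10.77
position: [0.5386, 0.0317, 0.0885]
tool_rot: [[0.373, 0.928, 0.001], [0.928, -0.373, 0.001], [0.001, 0.0, -1.0]]
ft_force: [-7.8, 3.5, 3.3]
grip_width: 0.0244
gripper_force: 50.9
```

Call:
jog_arm:
  plan: "0 0 0 0 0 0.1 255;0 0 0 0 0 0 255;0 0 0 0 0 0 255"

```text
time_s: 11.02
position: [0.5386, 0.0317, 0.088]
tool_rot: [[0.373, 0.928, 0.001], [0.928, -0.373, 0.001], [0.001, 0.001, -1.0]]
ft_force: [-9.9, 4.1, 6.6]
grip_width: 0.0248
gripper_force: 51.4
```

Call:
jog_arm:
  plan: "0 0 0 0 0 0.1 255;0 0 0 0 0 0 255;0 0 0 0 0 0 255"

```text
time_s: 11.27
position: [0.5387, 0.0317, 0.0879]
tool_rot: [[0.373, 0.928, 0.002], [0.928, -0.373, 0.001], [0.001, 0.002, -1.0]]
ft_force: [-12.9, 4.3, 15.8]
grip_width: 0.0247
gripper_force: 52.3
```

Run:
```python
from h import *
for cam in ('wrist','side'):
  for i in range(2):
    a=imaging.get_image(cam); ask(cam,a,['knob_top','saddle_top'])
    if cam=='wrist':
        f=200/np.tan(np.radians(a['fov_y']/2)); v,u=np.mgrid[0:400,0:640]; d=a['depth']
        P=np.stack([(u-a['cx'])/f*d,(v-a['cy'])/f*d,d,np.ones_like(d)],-1)@a['world_from_camera'].T
        px=a['pixels'].astype(int); r=(px[...,0]>80)&(px[...,1]<50)&(abs(u-317)<30)&(v>230)&(v<330)&(d>0)
        z=P[r][:,2]; print(r.sum(),np.percentile(z,[50,70,80,90,95]))
        S=P[90:140,280:360,2]; print('pad',np.median(S),'carriage',np.median(P[175:200,290:345,2]))
save(a,'s3.png',(290,140,450,240))
s=env.observe();print(s['time_s'],s['position'],s['ft_force'],s['wrist_torque'])
```

```text
wrist knob_top 0.69 [317.5 284.4] [0.539 0.031 0.114]
wrist saddle_top 0.57 [318.2 110.6] [0.569 0.105 0.097]
2428 [0.1140518  0.11447258 0.11466471 0.11495626 0.11518252]
pad 0.09751067671767405 carriage 0.07252407268303993
wrist knob_top 0.74 [316.7 283.4] [0.539 0.032 0.114]
wrist saddle_top 0.6 [317.9 110.1] [0.569 0.105 0.098]
2414 [0.11404211 0.114442   0.11465783 0.11495074 0.11515462]
pad 0.09748903918573892 carriage 0.07249218642822539
side knob_top 0.4 [351.3 179.9] [0.53  0.036 0.118]
side saddle_top 0.84 [336.3 197.2] [0.57  0.103 0.098]
side knob_top 0.59 [347.4 190.1] [0.539 0.041 0.085]
side knob_top 0.49 [350.4 179.9] [0.532 0.034 0.116]
side saddle_top 0.83 [337.8 197.5] [0.565 0.106 0.099]
side saddle_top 0.27 [381.6 225.8] [0.436 0.123 0.022]
11.8667 [0.5386814  0.03172434 0.08790196] [-12.06296055   4.69967453  15.3864062 ] [0.73475267 1.9511781  0.02210114]
```

View pics/s3.png

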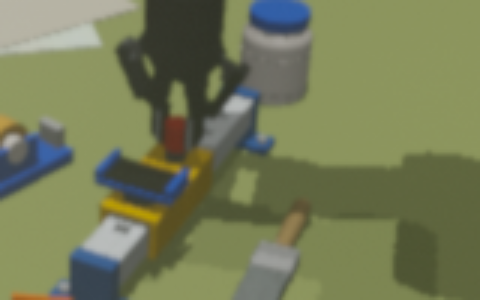

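The side crop shows the gripper holding the knob low on the carriage, with the fish, tub, dispenser and brush where they were. The knob top is at 0.114 (home) with 15 N down, and the pad stands 25.0 mm above the carriage, so it's seated.

```bash
python3 -c "
from rig import job
print(job.close_job())"
```

```text
the job is handed in; nothing more can be done
None
```

The job is handed in: the saddle is seated, the carriage is one hole (40 mm) closer to the fish, and the gripper is still holding the lock knob fully home with about 15 N; the judging result wasn't shown.

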